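# Lift the split ring off the shaker spindle

### The job

Take the pick out of its stand and work its toe under one end of the split wire ring on the shaker's spindle, levering that end up out of its groove without pressing hard on the shaker or wrenching the ring. Put the pick back in its stand, then take the freed ring off the spindle by its lug and lay it flat in the steel tray. Keep the fingers off the ring while both its ends are still in the groove, and leave the other things on the bench alone.

Things in the scene. Friction and masses are not known exactly. Their poses are not given: they have to be found in the camera images.
- shaker: Small white bench shaker, 180 x 180 mm, fixed. Origin: centre of its underside. A flat aluminium platform, 170 x 170 mm, is its top, 70 mm above the origin; a vertical steel spindle, 39 mm across, stands up from the platform's centre, its top 14 mm above the platform. Pick, ring and shaker are oiled steel: friction about 0.2 between them.
- spindle (a point): Point on the spindle's axis at the height of the platform's top, z up. The ring's groove has a tapered upper lip, radius 20.3 mm, 4 to 4.5 mm above the seated ring's mid-wire. Below the ring the spindle's radius is 19.5 mm.
- ring: Springy split ring of round steel wire 5 mm thick, 46.6 mm across, 35 g, snapped in a groove round the spindle. Origin: its centre at mid-wire; z: its axis; the gap (50 degrees) faces its -x. At its back (+x) stands a lug: 8 (x) x 12 (y) mm, centre 25 mm from the origin, top 16.5 mm above mid-wire. Seated, mid-wire is 8.5 mm above the platform: 6 mm free under the wire all round.
- ring_left_end (a point): End of the wire on the ring's +y side of the gap, at mid-wire. Lifted 5 to 10 mm with about 2 to 12 N, an end spreads 2 mm and snaps over the lip on to the spindle's top; the other mostly follows (else lift on, to 16 mm). The back then sits in the groove or has jumped back some mm: pinch the lug, draw the ring 12 mm along its +x, then up.
- ring_right_end (a point): End of the wire on the ring's -y side of the gap, at mid-wire. Behaves like the left end.
- pick: Hooked pick, 90 g, in its stand. Black square handle 20 x 20 mm, 50 mm tall; origin: centre of its underside, z up. On the axis a 6 mm round shank goes down; at its foot a flat toe, 4 mm thick, 5 mm wide, points to pick +x, tip 16 mm from the axis. Toe underside 48 to 68 mm below the origin: the rigid blade is set differently each time, unmeasured: find it by touching down.
- stand: Grey block 74 x 50 mm, 84 mm tall, fixed, with an upright slot 10 mm wide, open at the top, along stand x from 9 mm behind to 25 mm ahead of the origin. The pick hangs in the slot, handle resting on the block's top, toe to stand +x (within 2 degrees). Origin at bench level under the handle's axis.
- stand_seat (a point): Point on the stand's top, 84 mm above the bench, where the pick's origin sits.
- tray: Open steel tray 160 (x) x 120 (y) mm, 18 mm tall, walls and floor 4 mm, fixed. Origin: centre of its underside.
- nut_a: Small steel clamp nut, 16 mm across, 14 mm tall, loose on a far corner of the platform. Bystander.
- nut_b: The other clamp nut, same size, on the other far corner. Bystander.
- washer: Flat closed steel washer, 60 mm across, 5 mm thick, lying on the bench. Bystander.
- driver: Screwdriver lying on the bench near the robot. Bystander.
- beaker: Beaker, 64 mm across, 85 mm tall. Bystander.
- reagent: White bottle, 60 mm across, 130 mm tall. Bystander.
- jar: Amber jar, 56 mm across, 70 mm tall. Bystander.
Things that resemble listed ones, but are neither listed nor needed, are in the scene too. Of the things that look like the pick, the middle-sized one is meant.

How it is judged:
By the outcome, as a careful person would: the job done as asked, in the order asked, and still so for the second after the job is handed in, with the robot touching nothing.
It also fails if it takes over 72 s, if anything falls off the work surface, if the arm or the gripper's body presses on something with over 40 N, if the wrist force passes 120 N, or if a joint passes its speed limit or range.

### The arm

A 6-joint arm with a two-finger parallel gripper is mounted at the origin on the work surface. World frame = base frame: x ahead of the robot, y to its left, z up, the work surface at z = 0. Lengths are in m, angles in rad, forces in N, time in s.
With the tool pointing down it reaches from about 0.25 to 0.85 m from the base axis. Payload 12.5 kg.
Tool frame: the origin (TCP) lies at the very end of the fingers, on their centre line; the grasp point (between the pads) lies 19 mm behind it; z points along the fingers, y is the line along which they close (so a half turn about z gives the same grasp; the last joint's range is limited). The gripper opens to 93 mm and grips with 3 to 60 N. Pads are 15 mm wide; open, the fingers measure 128 mm over their backs; the gripper's body (75 mm by 188 mm) begins 65 mm behind the grasp point.
Start: joints at [-1.245, 0.351, 1.652, -0, 1.139, -0.085], TCP at [0.22, -0.504, 0.219] pointing down, gripper open.
Joint ranges: [-2.75, 2.75], [-0.79, 2.1], [0.01, 2.65], [-1.57, 4.71], [0.07, 3.14], [-2.87, 2.87]. Speed limits (rad/s): [2.22, 2.22, 2.79, 3.14, 3.14, 3.14].

### API

Orientations are given as a unit quaternion [x, y, z, w].
In Python, from cell import manip gives the robot as it stands. The module is installed in compiled form; this text tells all that it offers.
- The arm moves only by the shell command python3 -m crank 'ROWS' [FORCE]. ROWS is text: rows parted by semicolons, each of 7 numbers parted by spaces: the turn, a rotation vector about the tool's x, y, z in rad, then the shift along the tool's x, y, z in cm, then the finger opening in cm, from 0 to 9.3. In form: rx ry rz dx dy dz jaw; .... A call has 1 to 10 rows; each row is the pose to reach, as a shift and turn from the pose commanded when the call began, along the tool's axes at that moment; what a row does not reach only later rows make up. A row lasts 1/12 s, in which the tool goes at most 41.7 mm and 7.16 degrees, less where a joint would pass 70% of its speed; a pose out of reach is approached as far as the arm can. A call with a gripper value outside its range is refused whole. The fingers move at their own pace and stop on an object; FORCE is the grip in N (left out, the last holds). Time passes only in rows, so rows that repeat a pose let the fingers close. It gives the time, the measured TCP pose, the force, the opening and the grip force at its end, in the units of the state.
- manip.observe(): the state, without advancing time (a new reading comes with each control period).
- manip.get_image(name): name is "scene" or "top" or "wrist"; returns the picture (480x640x3 uint8, red, green, blue); there is no depth.
- manip.camera_params(name): a dict with "fx", "fy", "cx", "cy" (pixels), "R" (3x3) and "t" (3): a world point X has camera coordinates R X + t. Camera axes: x right, y down, z forward; pixel columns grow to the right and rows downward; lengths in m; the calibration is good to about 2 mm. A picture is of the moment at which its call begins: read the wrist's pose just before it. camera_params takes no time and is no camera call; for the wrist camera it gives the pose at the moment of the call.
- manip.sign_off(): hands the job in; it is judged then, once.
The state is a dict: "time": time; "q": joint angles; "qd": joint speeds; "joint_torque": joint torques, N m; "eef_pos": TCP position; "orientation": TCP orientation; "wrist_force": force on the tool from outside, world axes, zero at the start; "torque": the same for the moment, N m; "opening": finger opening in m; "gripper_force": force on a finger pad.
Only numpy, scipy, OpenCV 4.12 (cv2) and the standard library are available. Lean on these libraries where they do the work, as an engineer would, in place of code of your own. Each camera call takes 0.05 s, during which the arm holds its last target. There are 200 camera calls.

## Working session

There is one attempt and no reset: what is moved stays moved. The work goes in short steps, Python scripts to look and compute and a shell command to move; the robot and the scene stay as the last step left them, time stands still between calls to the robot, and variables do not carry over. Pictures are saved under pics/ and viewed, at most 10 in all, crops included, and the job is handed in when it is done.

```bash
mkdir -p pics; cat > h.py <<'E'
import numpy as np, cv2
from cell import manip
from scipy.spatial.transform import Rotation as Ro
def snap(cam,name):
    p=manip.camera_params(cam); im=manip.get_image(cam)[:,:,::-1].copy(); cv2.imwrite(f'pics/{name}.png',im)
    np.savez(f'pics/{name}.npz',**{k:np.array(v) for k,v in p.items()})
    return im,p
def par(name): 
    d=np.load(f'pics/{name}.npz'); return {k:d[k] for k in d}
def px2w(p,u,v,z):
    d=p['R'].T@np.array([(u-p['cx'])/p['fx'],(v-p['cy'])/p['fy'],1]); c=-p['R'].T@p['t']
    return c+d*(z-c[2])/d[2]
def w2px(p,X):
    c=p['R']@np.array(X)+p['t']; return np.array([p['fx']*c[0]/c[2]+p['cx'],p['fy']*c[1]/c[2]+p['cy']])
def rel(X):
    "world displacement target -> tool-axis cm shift"
    s=manip.observe(); return Ro.from_quat(s['orientation']).inv().apply(np.array(X)-s['eef_pos'])*100
E
python3 - <<'E'
from h import *
s=manip.observe(); print(s)
for c in('scene','top'): im,p=snap(c,c+'0'); print(c,p['fx'],-p['R'].T@p['t'])
E
```

```text
{'time': 0.0, 'q': array([-1.24460711e+00,  3.51227341e-01,  1.65244493e+00, -1.37085715e-05,
        1.13908519e+00, -8.45871170e-02]), 'qd': array([ 1.47632403e-03,  4.35084320e-04,  7.34535659e-04, -2.94664786e-04,
        5.87174995e-04,  1.03138868e-05]), 'joint_torque': array([ 8.24814579e-04, -4.97315454e+01, -2.85247940e+01,  7.00083794e-02,
        2.57100369e-02, -6.85797727e-05]), 'eef_pos': array([ 0.21954035, -0.50390018,  0.21809838]), 'orientation': array([ 9.78981141e-01,  2.03949961e-01, -7.63621928e-05, -5.77407878e-04]), 'wrist_force': array([ 0.40610658, -0.00741232, -0.41396676]), 'torque': array([-0.03630021, -0.00957999, -0.0188354 ]), 'gripper_force': 0.0, 'opening': 0.0929873435374488}
scene 463.0930024497629 [0.94453922 0.72146371 0.80464746]
top 540.569064250284 [ 2.61840582e-01 -1.02183796e-03  1.24255290e+00]
```

View pics/top0.png

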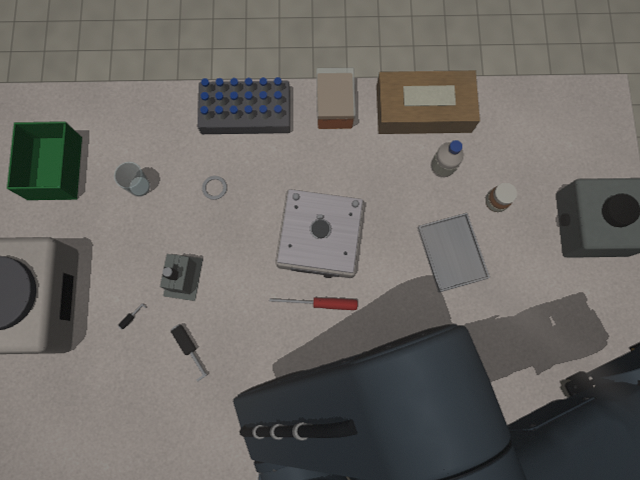

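View pics/scene0.png

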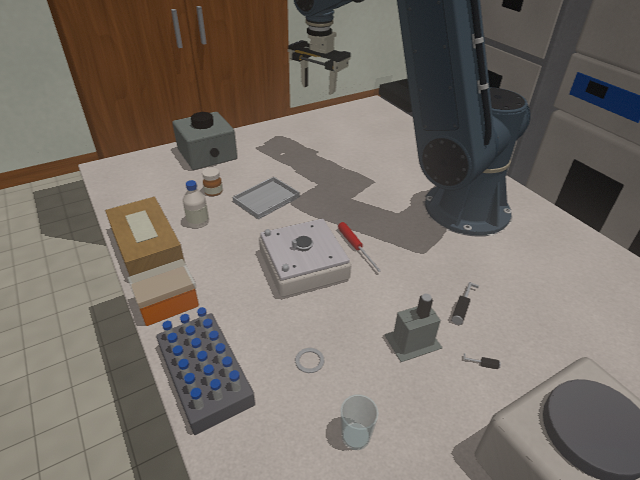

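Top view (up = +x): the shaker is at (320,232), the stand at (180,274), the tray at (452,252). There are three pick-like things: one in the stand (172,271), a small one lying at (130,316) and a large one lying at (190,350). The one in the stand fits, being middle-sized and in its stand. I'll confirm that in an enlarged crop.

```bash
python3 - <<'E'
from h import *
im=cv2.imread('pics/top0.png'); sc=cv2.imread('pics/scene0.png')
r=lambda a,x,y,w,h,s:cv2.resize(a[y:y+h,x:x+w],(int(w*s),int(h*s)),interpolation=cv2.INTER_CUBIC)
o=np.vstack([np.hstack([r(im,150,240,60,60,5),r(im,270,180,100,60,5)]),np.hstack([r(sc,380,270,133,100,3),r(sc,265,220,80,60,5)])[:, :800]])
cv2.imwrite('pics/c1.png',o); print(o.shape)
E
```

```text
Traceback (most recent call last):
ValueError: all the input array dimensions except for the concatenation axis must match exactly, but along dimension 1, the array at index 0 has size 800 and the array at index 1 has size 799
```

```bash
python3 - <<'E'
from h import *
im=cv2.imread('pics/top0.png'); sc=cv2.imread('pics/scene0.png')
r=lambda a,x,y,w,h,W,H:cv2.resize(a[y:y+h,x:x+w],(W,H),interpolation=cv2.INTER_CUBIC)
o=np.vstack([np.hstack([r(im,150,240,60,60,300,300),r(im,270,180,100,60,500,300)]),np.hstack([r(sc,380,270,133,100,400,300),r(sc,265,220,80,60,400,300)])])
cv2.imwrite('pics/c1.png',o)
E
```

```text
(no output)
```

View pics/c1.png

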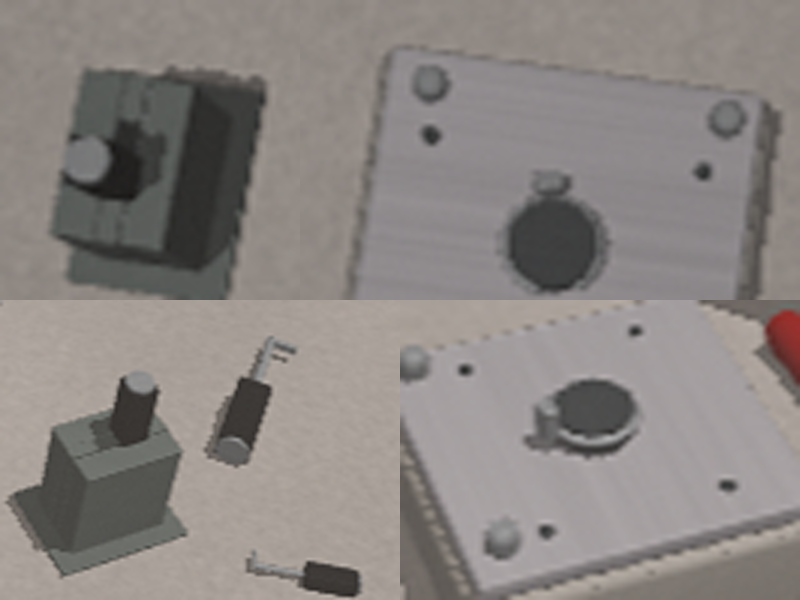

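The crops confirm it: the stand's pick is upright, mid-sized against the big one (190,350) and small one (130,316). The ring's lug is at about (380,216) in top, on the far (+x) side of the spindle, so the gap faces the robot.

```bash
python3 - <<'E'
from h import *
p=par('top0'); s=par('scene0')
f=lambda x,y,z:px2w(p,150+x/5,240+y/5,z)[:2]
g=lambda x,y,z:px2w(p,270+(x-300)/5,180+y/5,z)[:2]
print('handle top',f(88,160,.134)); 
for c in [(85,70),(195,85),(165,252),(50,235)]: print('blk',f(*c,.084))
print('slot',f(125,80,.084),f(103,240,.084))
print('spindle',g(552,243,.084),'lug',g(552,182,.095))
c=[px2w(p,u,v,.07)[:2] for u,v in [(289,190),(364,199)]]; print('plat corners',c)
print('nuts',g(430,83,.084),g(727,118,.084))
print('tray',[px2w(p,u,v,.018)[:2] for u,v in[(418,225),(467,213),(488,277),(440,291)]])
# scene views
r=lambda X:px2w(s,*X)
q=lambda x,y:(380+x/400*133,270+(y-300)/3)
print('handle top sc',px2w(s,*q(140,384),.134)[:2])
q2=lambda x,y:(265+(x-400)/5,220+(y-300)/5)
print('spindle sc',px2w(s,*q2(596,408),.084)[:2],'lug',px2w(s,*q2(546,408),.095)[:2])
print('blk sc',[px2w(s,*q(x,y),.084)[:2] for x,y in[(52,432),(90,485),(183,450),(140,405)]])
E
```

```text
handle top [0.43960179 0.2996835 ]
blk [0.48736296 0.31620657]
blk [0.47998012 0.26796232]
blk [0.4070918  0.27844277]
blk [0.41518705 0.32826685]
slot [0.48265825 0.29857116] [0.41268004 0.3053367 ]
spindle [ 0.5392586  -0.01950544] lug [ 0.56412384 -0.01981496]
plat corners [array([0.63354925, 0.04979355]), array([ 0.60976008, -0.11929185])]
nuts [0.6134925  0.03364879] [ 0.59525475 -0.09838174]
tray [array([ 0.56023804, -0.24821559]), array([ 0.58741023, -0.36453192]), array([ 0.43565976, -0.40120945]), array([ 0.405259  , -0.28960962])]
handle top sc [0.44122549 0.30078868]
spindle sc [ 0.54087342 -0.01515767] lug [ 0.56756811 -0.01530196]
blk sc [array([0.48460004, 0.27395717]), array([0.49061562, 0.32199861]), array([0.41765284, 0.32964439]), array([0.41656366, 0.28454819])]
```

```bash
python3 - <<'E'
from h import *
p=manip.camera_params('wrist'); s=manip.observe(); R=Ro.from_quat(s['orientation'])
c=-p['R'].T@p['t']; print(p['fx'],R.inv().apply(c-s['eef_pos']),R.inv().apply(p['R'][2]))
print(rel([.40,-.02,.28]),rel([.44,.30,.22]))
E
```

```text
390.1160471974845 [ 0.07363708  0.00113754 -0.16546124] [-2.64776526e-01  9.28822000e-04  9.64309353e-01]
[ 35.86883557 -37.16706687  -6.14207829] [ 52.31486415 -64.90087944  -0.11183912]
```

```bash
python3 - <<'E'
from h import *
print(rel([.54,-.03,.19]))
E
```

```text
[ 48.30402072 -30.64990867   2.85196526]
```

```bash
python3 -m crank '0 0 -0.1 3.5 -2.2 0 9.3; 0 0 -0.2 7 -4.4 0 9.3; 0 0 -0.3 10.5 -6.6 0 9.3; 0 0 -0.42 14 -8.8 0 9.3; 0 0 -0.54 17.5 -11 0 9.3; 0 0 -0.66 21 -13.3 0.2 9.3; 0 0 -0.78 24.5 -15.5 0.6 9.3; 0 0 -0.9 28 -17.7 1 9.3; 0 0 -1.021 31.5 -20 1.4 9.3; 0 0 -1.021 35 -22.2 1.8 9.3'; python3 - <<'E'
from h import *
print(rel([.54,-.03,.19]))
E
```

```text
time: 0.93
eef_pos: [0.4523, -0.1591, 0.2005]
orientation: [0.752, 0.659, -0.0, -0.0]
wrist_force: [1.0, 0.2, -0.4]
opening: 0.0928
gripper_force: 0.0
[13.94646502  7.00784533  1.04378508]
```

```bash
python3 -m crank '0 0 0 3.5 1.8 0.2 9.3; 0 0 0 7 3.5 0.5 9.3; 0 0 0 10.5 5.3 0.8 9.3; 0 0 0 13.9 7 1 9.3; 0 0 0 13.9 7 1 9.3;0 0 0 13.9 7 1 9.3'; python3 - <<'E'
from h import *
im,p=snap('wrist','w1')
cv2.imwrite('pics/w1b.png',cv2.resize(im[60:420,80:560],(800,600),interpolation=cv2.INTER_CUBIC))
E
```

```text
time: 1.43
eef_pos: [0.5405, -0.0317, 0.19]
orientation: [0.754, 0.657, -0.0, -0.0]
wrist_force: [-0.0, -0.9, 0.3]
opening: 0.0931
gripper_force: 0.0
```

View pics/w1b.png

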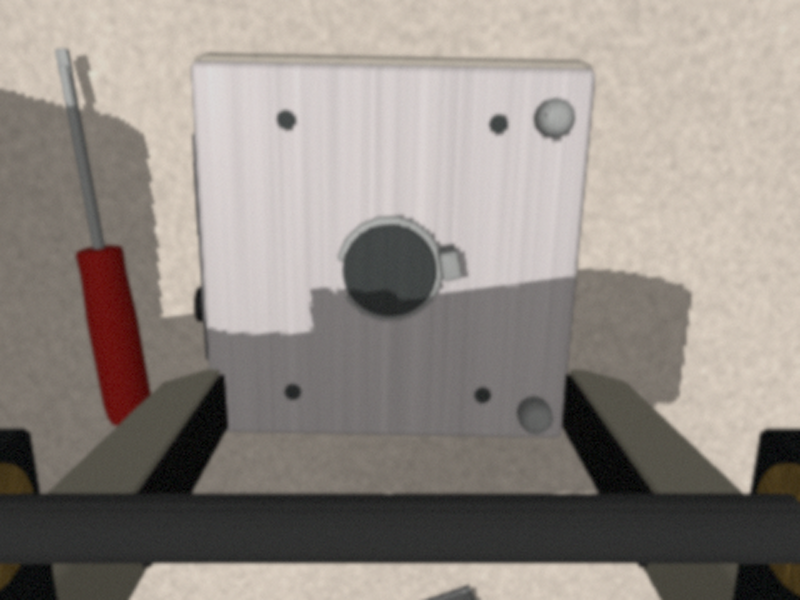

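The wrist view shows the spindle top at about (392,270) in the crop, the lug at (452,264) to its right (world +x), and the nuts on the two far corners. I'll enlarge the ring to find the gap.

```bash
python3 - <<'E'
from h import *
im=cv2.imread('pics/w1.png')[180:260,270:376]
o=cv2.resize(im,(795,600),interpolation=cv2.INTER_CUBIC)
o=np.clip((o/255.)**0.6*255,0,255).astype(np.uint8); cv2.imwrite('pics/w1c.png',o)
E
```

```text
(no output)
```

View pics/w1c.png

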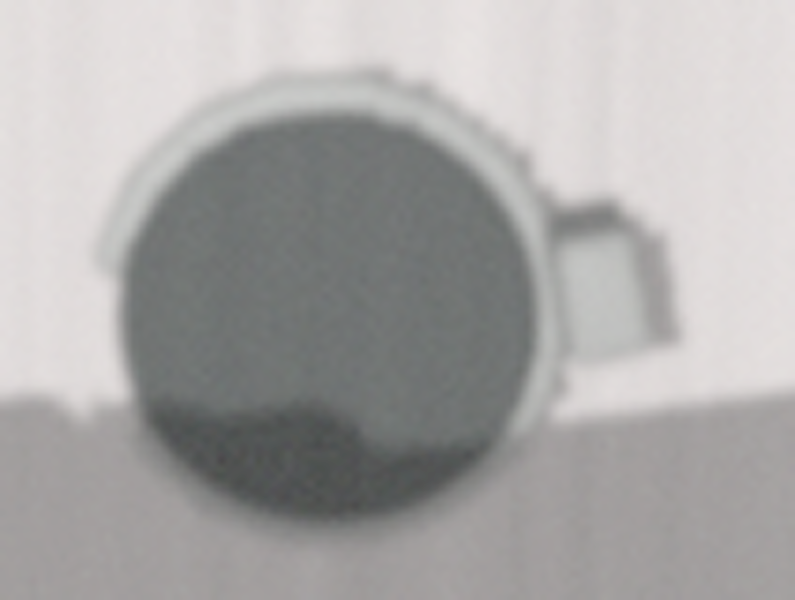

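```bash
python3 - <<'E'
from h import *
p=par('w1'); f=lambda x,y,z:px2w(p,270+x/7.5,180+y/7.5,z)[:2]
S=f(332,316,.084); print('sp',S,'r',np.linalg.norm(f(536,316,.084)-f(124,316,.084))/2)
L=f(602,294,.095); d=L-S; print('lug',L,np.linalg.norm(d),np.degrees(np.arctan2(d[1],d[0])))
for q in [(557,240),(635,225),(645,348),(567,360)]: print(f(*q,.095))
e=f(110,268,.0785); d=e-S; print('end',e,np.linalg.norm(d),np.degrees(np.arctan2(d[1],d[0])))
g=lambda x,y,z:px2w(p,80+x/(800/480),60+y/(600/360),z)[:2]
P=[g(195,62,.07),g(592,68,.07),g(565,433,.07)];print('plat',P)
d=P[1]-P[0];print(np.degrees(np.arctan2(d[1],d[0])), (P[0]+P[2])/2)
E
```

```text
sp [ 0.54136408 -0.01942416] r 0.019553334047932955
lug [ 0.56635543 -0.01830681] 0.02501631957713487 2.5599643515649655
[ 0.56288532 -0.01279996]
[ 0.57002514 -0.0123869 ]
[ 0.56967949 -0.02384439]
[ 0.56248982 -0.02399817]
end [ 0.52060762 -0.01304244] 0.021715364890415523 162.90957113823748
plat [array([0.47290965, 0.07562983]), array([0.63529679, 0.05107265]), array([ 0.61321993, -0.11340736])]
-8.59946243410764 [ 0.54306479 -0.01888876]
```

```bash
python3 - <<'E'
from h import *
print(rel([.4404,.300,.19]))
E
```

```text
[ 3.16022150e+01 -1.44341238e+01  2.92141478e-02]
```

```bash
python3 -m crank '0 0 0 3.5 -1.6 0 9.3; 0 0 0 7 -3.2 0 9.3; 0 0 0 10.5 -4.8 0 9.3; 0 0 0 14 -6.4 0 9.3; 0 0 0 17.5 -8 0 9.3; 0 0 0 21 -9.6 0 9.3; 0 0 0 24.5 -11.2 0 9.3; 0 0 0 28 -12.8 0 9.3; 0 0 0 31.6 -14.4 0 9.3; 0 0 0 31.6 -14.4 0 9.3' 40; python3 - <<'E'
from h import *
im,p=snap('wrist','w2')
cv2.imwrite('pics/w2b.png',cv2.resize(im[120:420,120:520],(800,600),interpolation=cv2.INTER_CUBIC))
E
```

```text
time: 2.32
eef_pos: [0.4399, 0.3032, 0.1908]
orientation: [0.754, 0.657, 0.0, -0.0]
wrist_force: [1.4, 0.5, 0.4]
opening: 0.093
gripper_force: 0.0
```

View pics/w2b.png

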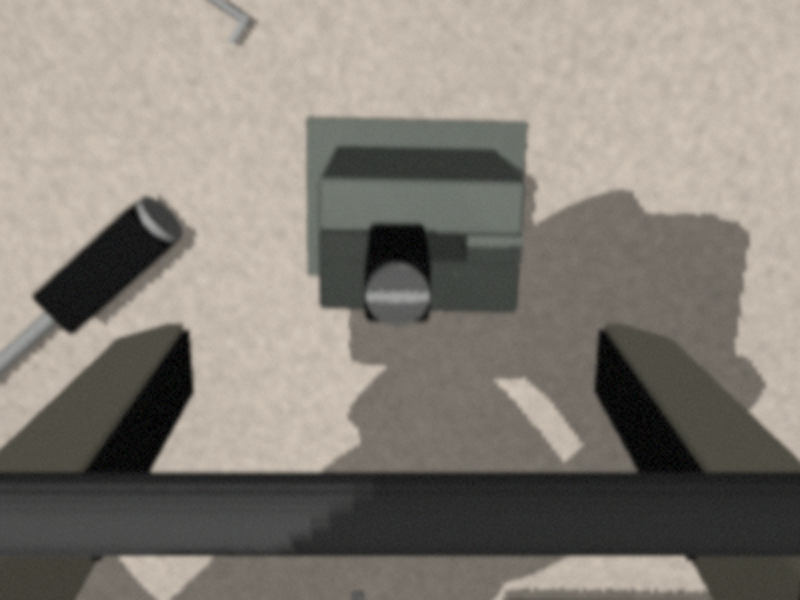

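The handle's top disc is at (397,292) and the block top's corners are (322,178), (522,180), (518,310), (320,307). The slot opens to the right, so the toe points to world +x.

```bash
python3 - <<'E'
from h import *
p=par('w2'); f=lambda x,y,z:px2w(p,120+x/2,120+y/2,z)[:2]
H=f(397,292,.134); print('handle',H, 'base front edge',f(397,224,.094))
C=[f(*c,.084) for c in [(322,178),(522,180),(518,310),(320,307)]]; print(C)
for a,b in((0,1),(3,2)):
  d=C[b]-C[a]; print(np.degrees(np.arctan2(d[1],d[0])))
y=np.radians(-8); print('seat from block centre?',np.mean(C,0),np.mean(C,0)-.008*np.array([np.cos(y),np.sin(y)]))
print(rel([*H,.093]))
E
```

```text
handle [0.44139467 0.29930819] base front edge [0.44312538 0.31032908]
[array([0.41881483, 0.32809485]), array([0.48887386, 0.3177385 ]), array([0.48287174, 0.26921168]), array([0.41033804, 0.28038813])]
-8.408754358062794
-8.75959922428156
seat from block centre? [0.45022462 0.29885829] [0.44230247 0.29997167]
[-0.14881688  0.09589395  9.76921648]
```

```bash
python3 -m crank '0 0 0 -0.15 0.1 3 9.3; 0 0 0 -0.15 0.1 6 9.3; 0 0 0 -0.15 0.1 8 9.3; 0 0 0 -0.15 0.1 9 6; 0 0 0 -0.15 0.1 9.75 4; 0 0 0 -0.15 0.1 9.75 1.5; 0 0 0 -0.15 0.1 9.75 1.5; 0 0 0 -0.15 0.1 9.75 1.5;0 0 0 -0.15 0.1 9.75 1.5' 40;python3 -m crank '0 0 0 0 0 0 1.5; 0 0 0 0 0 0 1.5; 0 0 0 0 0 0 1.5;0 0 0 0 0 0 1.5' 40
```

```text
time: 3.12
eef_pos: [0.4428, 0.2983, 0.0943]
orientation: [0.755, 0.656, 0.001, 0.0]
wrist_force: [-0.5, -0.0, -0.1]
opening: 0.0574
gripper_force: 0.0
time: 3.45
eef_pos: [0.4423, 0.2982, 0.0933]
orientation: [0.754, 0.656, 0.0, 0.0]
wrist_force: [-0.8, 0.4, -0.8]
opening: 0.0309
gripper_force: 0.0
```

```bash
python3 -m crank '0 0 0 0 0 0 1.5; 0 0 0 0 0 0 1.5; 0 0 0 0 0 0 1.5;0 0 0 0 0 0 1.5' 40; python3 -m crank '0 0 0 0 0 -1.5 1.5; 0 0 0 0 0 -4 1.5; 0 0 0 0 0 -7 1.5;0 0 0 0 0 -9 1.5; 0 0 0 0 0 -9 1.5' 40; python3 - <<'E'
from h import *
s=manip.observe(); print(s['eef_pos'],s['wrist_force'])
im,p=snap('wrist','w3'); im2,_=snap('scene','s3')
S=Ro.from_quat(s['orientation']); 
o=np.hstack([cv2.resize(im[180:420,220:420],(500,600),interpolation=cv2.INTER_CUBIC),cv2.resize(im2[200:400,370:470],(300,600),interpolation=cv2.INTER_CUBIC)])
cv2.imwrite('pics/c3.png',o)
E
```

```text
time: 3.78
eef_pos: [0.4422, 0.2981, 0.0932]
orientation: [0.755, 0.656, -0.0, -0.0]
wrist_force: [-0.8, 0.3, 0.3]
opening: 0.0199
gripper_force: 40.0
time: 4.2
eef_pos: [0.4439, 0.299, 0.1871]
orientation: [0.754, 0.656, 0.003, 0.001]
wrist_force: [-0.1, 0.1, -0.8]
opening: 0.0199
gripper_force: 40.0
[0.44386943 0.29901672 0.18705324] [-0.13898739  0.10116545 -0.79936107]
```

View pics/c3.png

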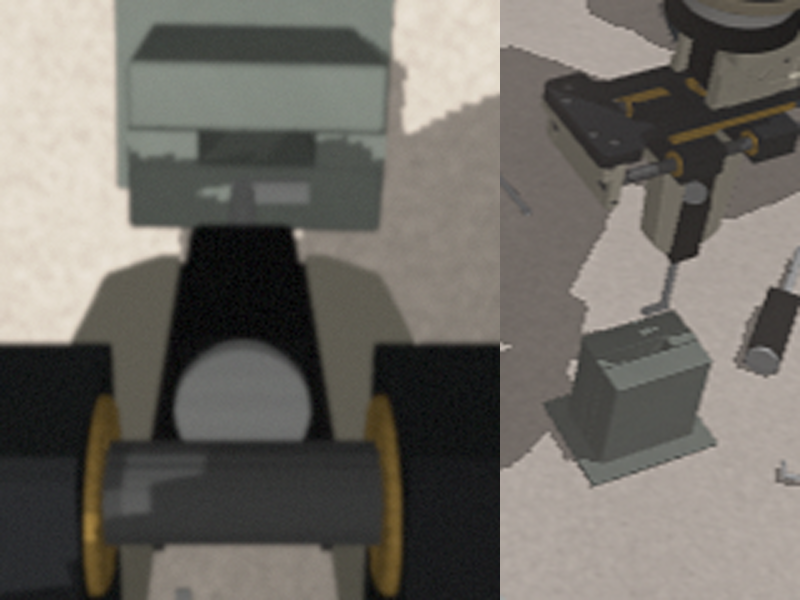

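```bash
python3 - <<'E'
from h import *
s=manip.observe(); R=Ro.from_quat(s['orientation']); T=np.array(s['eef_pos'])
hb=T+[0,0,-.0092]; print('T',T, 'tool y ang',np.degrees(np.arctan2(*R.as_matrix()[[1,0],1])), 'tilt',R.as_matrix()[2])
pw=par('w3'); D=px2w(pw,220+243/2.5,180+405/2.5,hb[2]+.05); print('axis offset in tool',R.inv().apply(D-T)*1000)
ps=par('s3'); A=hb+R.apply([.001,0,0])
for L in range(44,72,4):
  a=w2px(ps,A-[0,0,L/1000]); t=w2px(ps,A+R.apply([0,.016,0])-[0,0,L/1000]); w=w2px(pw,A-[0,0,L/1000]);w2=w2px(pw,A+R.apply([0,.016,0])-[0,0,L/1000])
  print(L,(a-[370,200])*3+[500,0],(t-[370,200])*3+[500,0],'w',(w-[220,180])*2.5,(w2-[220,180])*2.5)
E
```

```text
T [0.44227103 0.29808308 0.18308763] tool y ang -7.963709321706435 tilt [ 4.05819745e-04  5.64768827e-04 -9.99999758e-01]
axis offset in tool [ -0.0483753    2.29294581 -40.79873451]
44 [665.49463974 297.23266187] [644.51897628 303.90210804] w [230.52921547 201.20767723] [297.19135636 201.108798  ]
48 [664.48901872 301.36782963] [643.56708863 308.04091087] w [230.60542385 196.14898361] [296.18618891 196.05357989]
52 [663.48902709 305.47984906] [642.62055843 312.15641955] w [230.6791984  191.25184644] [295.2131112  191.15974846]
56 [662.4946177  309.56891398] [641.67934057 316.24883019] w [230.7506539  186.50864806] [294.27061069 186.41969678]
60 [661.50574395 313.63521608] [640.74339046 320.3183367 ] w [230.81989799 181.91224232] [293.35726842 181.8262886 ]
64 [660.52235973 317.67894489] [639.81266399 324.36513082] w [230.88703176 177.45591864] [292.47175189 177.37282248]
68 [659.54441948 321.70028787] [638.88711756 328.38940217] w [230.95215025 173.13336934] [291.61280859 173.05299921]
```

```bash
python3 - <<'E'
from h import *
s=manip.observe();print(s['eef_pos'],rel([.500,.005,.150]))
E
```

```text
[0.44227103 0.29808308 0.18308763] [-28.22719069   9.77589749   3.30283011]
```

```bash
python3 -m crank '0 0 0.05 -3.2 1.1 0 1.5; 0 0 0.1 -6.4 2.2 0 1.5; 0 0 0.15 -9.6 3.3 0 1.5; 0 0 0.2 -12.8 4.4 0 1.5; 0 0 0.25 -16 5.5 0 1.5; 0 0 0.3 -19.2 6.6 0 1.5; 0 0 0.35 -22.4 7.7 0.5 1.5; 0 0 0.4 -25.4 8.8 1.5 1.5; 0 0 0.4 -28.2 9.8 3.3 1.5; 0 0 0.4 -28.2 9.8 3.3 1.5' 40; python3 -m crank '0 0 0 0 0 0 1.5; 0 0 0 0 0 0.2 1.5;0 0 0 0 0 0.4 1.5;0 0 0 0 0 0.4 1.5'
```

```text
time: 5.13
eef_pos: [0.4989, 0.0015, 0.1461]
orientation: [0.871, 0.492, -0.002, -0.001]
wrist_force: [-1.1, 0.3, -1.4]
opening: 0.0197
gripper_force: 40.0
time: 5.47
eef_pos: [0.5, 0.0062, 0.1459]
orientation: [0.87, 0.494, -0.0, -0.0]
wrist_force: [-0.2, -0.1, -0.4]
opening: 0.0197
gripper_force: 40.0
```

```bash
C="python3 -m crank"; python3 -m crank '0 0 0 0 0 0.1 1.5; 0 0 0 0 0 0.2 1.5;0 0 0 0 0 0.3 1.5;0 0 0 0 0 0.4 1.5;0 0 0 0 0 0.4 1.5;0 0 0 0 0 0.4 1.5'|grep -E 'eef|wrist'; python3 -m crank '0 0 0 0 0 0.1 1.5; 0 0 0 0 0 0.2 1.5;0 0 0 0 0 0.2 1.5'|grep -E 'eef|wrist'
```

```text
eef_pos: [0.5002, 0.0053, 0.1421]
wrist_force: [-0.3, -0.0, -0.2]
eef_pos: [0.5002, 0.0052, 0.14]
wrist_force: [-0.2, -0.7, -1.3]
```

```bash
python3 - <<'E'
from h import *
im,p=snap('wrist','w4'); im2,p2=snap('scene','s4')
o=np.hstack([cv2.resize(im[190:430,220:420],(500,600),interpolation=cv2.INTER_CUBIC),cv2.resize(im2[190:290,270:320],(300,600),interpolation=cv2.INTER_CUBIC)])
cv2.imwrite('pics/c4.png',o)
E
```

```text
(no output)
```

View pics/c4.png

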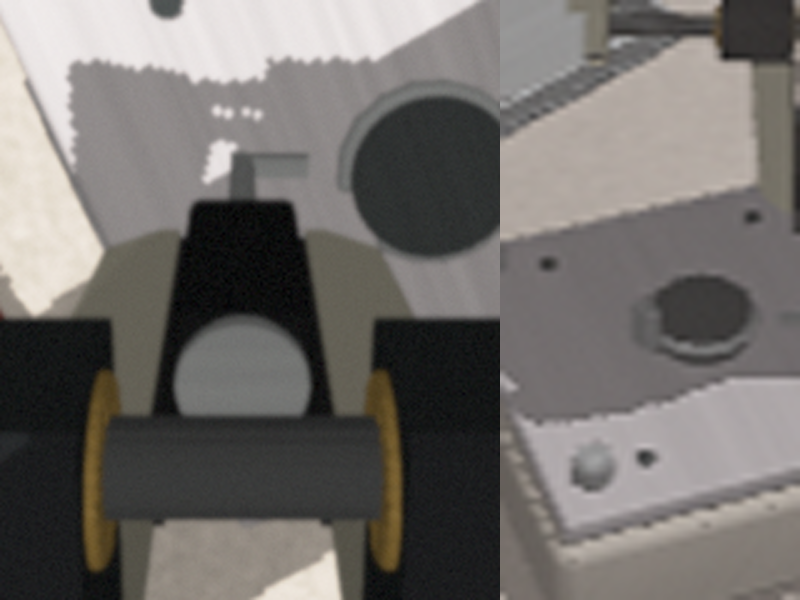

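The toe is at about (240–308, 155–178) pointing at the ring. The left end is at (345,187), so the toe's line meets the wire about 4.5 mm in from the end. I'll shift 1 mm towards the end and carry on with the touchdown.

```bash
python3 -m crank '0 0 0 -0.1 0 0.1 1.5; 0 0 0 -0.1 0 0.2 1.5;0 0 0 -0.1 0 0.2 1.5;0 0 0 -0.1 0 0.2 1.5'|grep -E 'eef|wrist'; python3 -m crank '0 0 0 0 0 0.05 1.5; 0 0 0 0 0 0.1 1.5;0 0 0 0 0 0.1 1.5;0 0 0 0 0 0.1 1.5'|grep -E 'eef|wrist'
```

```text
eef_pos: [0.4997, 0.0043, 0.1381]
wrist_force: [-0.8, 0.1, 0.3]
eef_pos: [0.4997, 0.0044, 0.1371]
wrist_force: [1.2, -0.4, -0.7]
```

```bash
for i in 1; do python3 -m crank '0 0 0 0 0 0.05 1.5; 0 0 0 0 0 0.1 1.5;0 0 0 0 0 0.1 1.5;0 0 0 0 0 0.1 1.5'|grep -E 'eef|wrist'; done;  python3 -m crank '0 0 0 0 0 0.05 1.5; 0 0 0 0 0 0.1 1.5;0 0 0 0 0 0.1 1.5;0 0 0 0 0 0.1 1.5'|grep -E 'eef|wrist'
```

```text
eef_pos: [0.4997, 0.0044, 0.1361]
wrist_force: [-0.3, 0.6, -0.9]
eef_pos: [0.4997, 0.0044, 0.1351]
wrist_force: [0.3, 0.5, -0.8]
```

```bash
python3 -m crank '0 0 0 0 0 0.05 1.5;0 0 0 0 0 0.05 1.5;0 0 0 0 0 0.05 1.5'|grep -E 'eef|wrist'; python3 -m crank '0 0 0 0 0 0.05 1.5;0 0 0 0 0 0.05 1.5;0 0 0 0 0 0.05 1.5'|grep -E 'eef|wrist'
```

```text
eef_pos: [0.4997, 0.0044, 0.1346]
wrist_force: [-0.4, 0.3, -1.3]
eef_pos: [0.4997, 0.0044, 0.1342]
wrist_force: [0.0, 0.1, -0.5]
```

```bash
python3 -m crank '0 0 0 0 0 0.05 1.5;0 0 0 0 0 0.05 1.5;0 0 0 0 0 0.05 1.5'|grep -E 'eef|wrist'; python3 -m crank '0 0 0 0 0 0.05 1.5;0 0 0 0 0 0.05 1.5;0 0 0 0 0 0.05 1.5'|grep -E 'eef|wrist'
```

```text
eef_pos: [0.4997, 0.0044, 0.1336]
wrist_force: [-0.1, -0.1, -1.1]
eef_pos: [0.4997, 0.0044, 0.1331]
wrist_force: [1.0, -0.7, -0.5]
```

```bash
python3 -m crank '0 0 0 0 0 0.05 1.5;0 0 0 0 0 0.05 1.5;0 0 0 0 0 0.05 1.5'|grep -E 'eef|wrist'; python3 -m crank '0 0 0 0 0 0.05 1.5;0 0 0 0 0 0.05 1.5;0 0 0 0 0 0.05 1.5'|grep -E 'eef|wrist'
```

```text
eef_pos: [0.4997, 0.0044, 0.1326]
wrist_force: [-0.4, 1.3, -1.2]
eef_pos: [0.4999, 0.0044, 0.1323]
wrist_force: [0.0, -0.3, 1.2]
```

```bash
python3 - <<'E'
from h import *
p=par('w4')
# toe/spindle geometry in w4: where is toe tip (308,166) for different z, ring end
s=manip.observe()
for z in (.070,.072,.074,.076,.078): print(z,px2w(p,220+240/2.5,190+190/2.5,z)[:2],px2w(p,220+308/2.5,190+166/2.5,z)[:2])
E
```

```text
0.07 [ 0.49685758 -0.00191955] [ 0.51491094 -0.00525378]
0.072 [ 0.49721107 -0.00133086] [ 0.51511106 -0.00463676]
0.074 [ 0.49756456 -0.00074217] [ 0.51531118 -0.00401975]
0.076 [ 4.97918048e-01 -1.53481370e-04] [ 0.5155113  -0.00340273]
0.078 [4.98271539e-01 4.35208962e-04] [ 0.51571141 -0.00278571]
```

```bash
python3 -m crank '0 0 0 0 0 0.03 1.5;0 0 0 0 0 0.03 1.5;0 0 0 0 0 0.03 1.5'|grep -E 'eef|wrist'
```

```text
eef_pos: [0.5, 0.0044, 0.1322]
wrist_force: [-2.0, -0.2, 5.1]
```

```bash
python3 -m crank '0 0 0 0 0 -0.15 1.5;0 0 0 0 0 -0.15 1.5;0 0 0 0 0.2 -0.15 1.5; 0 0 0 0 0.4 -0.15 1.5; 0 0 0 0 0.6 -0.15 1.5;0 0 0 0 0.7 -0.15 1.5;0 0 0 0 0.75 -0.15 1.5;0 0 0 0 0.75 -0.15 1.5;0 0 0 0 0.75 -0.15 1.5'|grep -E 'eef|wrist';  python3 -m crank '0 0 0 0 0.05 0 1.5;0 0 0 0 0.1 0 1.5;0 0 0 0 0.1 0 1.5;0 0 0 0 0.1 0 1.5'|grep -E 'eef|wrist'
```

```text
eef_pos: [0.5061, 0.0005, 0.1333]
wrist_force: [-0.0, 0.0, -0.4]
eef_pos: [0.5071, 0.0, 0.1334]
wrist_force: [-1.4, 0.3, -1.6]
```

```bash
python3 -m crank '0 0 0 0 0.05 0 1.5;0 0 0 0 0.05 0 1.5;0 0 0 0 0.05 0 1.5'|grep -E 'eef|wrist'
```

```text
eef_pos: [0.5075, -0.0002, 0.1334]
wrist_force: [0.9, 0.7, -0.2]
```

```bash
python3 -m crank '0 0 0 0 0.05 0 1.5;0 0 0 0 0.05 0 1.5;0 0 0 0 0.05 0 1.5'|grep -E 'eef|wrist';python3 -m crank '0 0 0 0 0.05 0 1.5;0 0 0 0 0.05 0 1.5;0 0 0 0 0.05 0 1.5'|grep -E 'eef|wrist'
```

```text
eef_pos: [0.5079, -0.0005, 0.1334]
wrist_force: [-0.2, -0.3, -1.8]
eef_pos: [0.5083, -0.0008, 0.1334]
wrist_force: [0.1, 0.7, -0.4]
```

```bash
python3 -m crank '0 0 0 0 0.04 0 1.5;0 0 0 0 0.04 0 1.5;0 0 0 0 0.04 0 1.5'|grep -E 'eef|wrist'
```

```text
eef_pos: [0.5087, -0.001, 0.1334]
wrist_force: [0.1, 0.0, -0.7]
```

```bash
python3 -m crank '0 0 0 0 0.04 0 1.5;0 0 0 0 0.04 0 1.5;0 0 0 0 0.04 0 1.5'|grep -E 'eef|wrist';python3 -m crank '0 0 0 0 0.04 0 1.5;0 0 0 0 0.04 0 1.5;0 0 0 0 0.04 0 1.5'|grep -E 'eef|wrist'
```

```text
eef_pos: [0.509, -0.0012, 0.1334]
wrist_force: [0.1, 0.5, -0.6]
eef_pos: [0.5092, -0.0013, 0.1333]
wrist_force: [-1.3, 0.6, -0.6]
```

```bash
python3 -m crank '0 0 0 0 0.04 0 1.5;0 0 0 0 0.04 0 1.5;0 0 0 0 0.04 0 1.5'|grep -E 'eef|wrist'
```

```text
eef_pos: [0.5094, -0.0015, 0.1332]
wrist_force: [-2.2, 2.2, -0.8]
```

```bash
python3 -m crank '0 0 0 0 -0.07 0 1.5;0 0 0 0 -0.14 0 1.5;0 0 0 0 -0.14 0 1.5;0 0 0 0 -0.14 -0.1 1.5;0 0 0 0 -0.14 -0.15 1.5;0 0 0 0 -0.14 -0.2 1.5;0 0 0 0 -0.14 -0.25 1.5;0 0 0 0 -0.14 -0.25 1.5' 50|grep -E 'eef|wrist';python3 -m crank '0 0 0 0 0 -0.05 1.5;0 0 0 0 0 -0.1 1.5;0 0 0 0 0 -0.1 1.5'|grep -E 'eef|wrist'
```

```text
eef_pos: [0.5083, -0.0008, 0.1357]
wrist_force: [-0.1, 0.5, -3.5]
eef_pos: [0.5081, -0.0008, 0.1367]
wrist_force: [-0.7, 1.0, -4.6]
```

```bash
python3 -m crank '0 0 0 0 0 -0.05 1.5;0 0 0 0 0 -0.1 1.5;0 0 0 0 0 -0.15 1.5;0 0 0 0 0 -0.15 1.5'|grep -E 'eef|wrist';python3 -m crank '0 0 0 0 0 -0.05 1.5;0 0 0 0 0 -0.1 1.5;0 0 0 0 0 -0.1 1.5'|grep -E 'eef|wrist'
```

```text
eef_pos: [0.5087, -0.0009, 0.1386]
wrist_force: [-0.9, -0.5, -3.1]
eef_pos: [0.5088, -0.0009, 0.1397]
wrist_force: [-0.8, -0.1, -1.7]
```

```bash
python3 - <<'E'
from h import *
im,p=snap('wrist','w5'); im2,p2=snap('scene','s5')
o=np.hstack([cv2.resize(im[190:310,300:400],(500,600),interpolation=cv2.INTER_CUBIC),cv2.resize(im2[215:275,280:310],(300,600),interpolation=cv2.INTER_CUBIC)])
o=np.clip((o/255.)**0.6*255,0,255).astype(np.uint8)
cv2.imwrite('pics/c5.png',o)
E
```

```text
(no output)
```

View pics/c5.png

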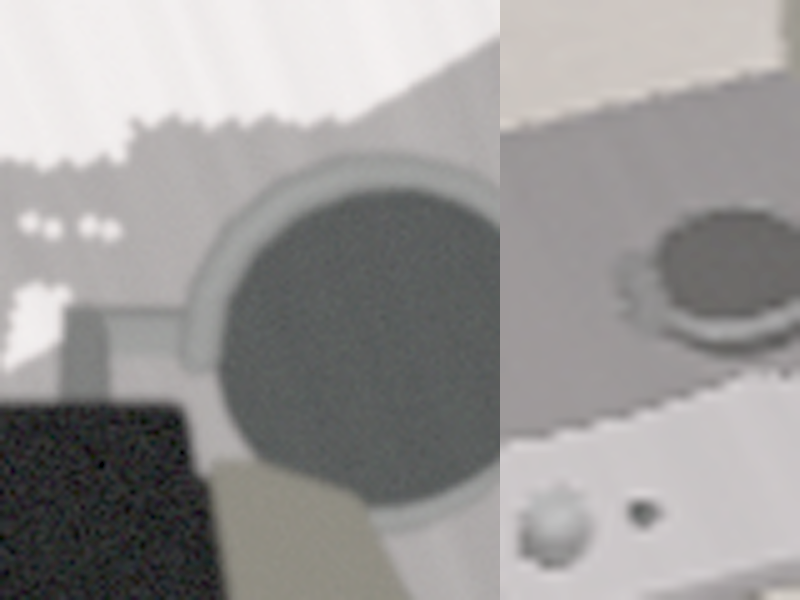

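The toe is under the wire, just in from the end at (185,350). The end has spread a little from the spindle but is not on top yet, so I keep lifting.

```bash
python3 -m crank '0 0 0 0 0 -0.05 1.5;0 0 0 0 0 -0.1 1.5;0 0 0 0 0 -0.1 1.5'|grep -E 'eef|wrist';python3 -m crank '0 0 0 0 0 -0.05 1.5;0 0 0 0 0 -0.1 1.5;0 0 0 0 0 -0.1 1.5'|grep -E 'eef|wrist'
```

```text
eef_pos: [0.5087, -0.0009, 0.1406]
wrist_force: [0.3, -0.1, -1.0]
eef_pos: [0.5086, -0.0009, 0.1415]
wrist_force: [-0.2, -0.0, -0.2]
```

```bash
python3 -m crank '0 0 0 0 0 -0.05 1.5;0 0 0 0 0 -0.1 1.5;0 0 0 0 0 -0.1 1.5'|grep -E 'eef|wrist';python3 -m crank '0 0 0 0 0 -0.05 1.5;0 0 0 0 0 -0.1 1.5;0 0 0 0 0 -0.1 1.5'|grep -E 'eef|wrist'
python3 - <<'E'
from h import *
im,p=snap('wrist','w6'); im2,p2=snap('scene','s6')
E
```

```text
eef_pos: [0.5085, -0.0009, 0.1425]
wrist_force: [-0.6, 1.1, -1.5]
eef_pos: [0.5085, -0.0008, 0.1435]
wrist_force: [0.1, 0.1, -0.8]
```

```bash
python3 -m crank '0 0 0 0 0 -0.05 1.5;0 0 0 0 0 -0.1 1.5;0 0 0 0 0 -0.15 1.5;0 0 0 0 0 -0.15 1.5'|grep -E 'eef|wrist';python3 -m crank '0 0 0 0 0 -0.05 1.5;0 0 0 0 0 -0.1 1.5;0 0 0 0 0 -0.15 1.5;0 0 0 0 0 -0.15 1.5'|grep -E 'eef|wrist'
python3 - <<'E'
from h import *
im,p=snap('wrist','w7'); im2,p2=snap('scene','s7'); im3,p3=snap('top','t7')
r=lambda a,x,y,w,h,W,H:cv2.resize(a[y:y+h,x:x+w],(W,H),interpolation=cv2.INTER_CUBIC)
L=lambda n:cv2.imread(f'pics/{n}.png')
o=np.vstack([np.hstack([r(L('w4'),300,190,100,100,267,300),r(L('w6'),300,190,100,100,267,300),r(im,300,190,100,100,266,300)]),
 np.hstack([r(L('s4'),275,215,60,60,267,300),r(L('s6'),275,215,60,60,267,300),r(im2,275,215,60,60,266,300)])])
o=np.clip((o/255.)**0.6*255,0,255).astype(np.uint8)
cv2.imwrite('pics/c7.png',o)
E
```

```text
eef_pos: [0.5085, -0.0009, 0.145]
wrist_force: [0.8, 0.5, -1.0]
eef_pos: [0.5086, -0.0009, 0.1465]
wrist_force: [-0.6, -0.3, -1.2]
```

View pics/c7.png

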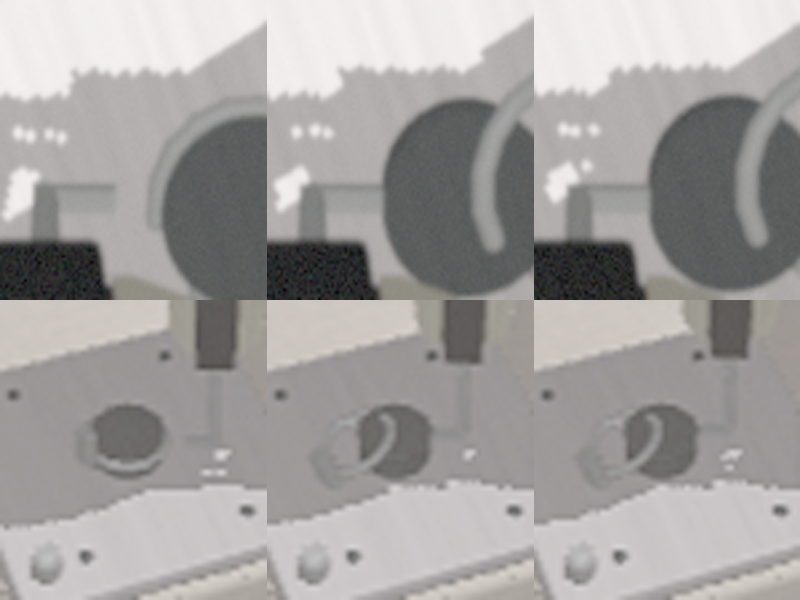

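The bottom row of crops (right and middle) shows the ring freed. Both ends lie on the spindle's top and the ring has jumped back with its lug towards +x. Now I return the pick.

```bash
python3 -m crank '0 0 0 0 -0.3 -0.5 1.5;0 0 0 0 -0.6 -2 1.5;0 0 0 0 -0.6 -4 1.5;0 0 0 0 -0.6 -4.5 1.5;0 0 0 0 -0.6 -4.5 1.5' 40|grep -E 'eef|wrist'; python3 - <<'E'
from h import *
s=manip.observe();print(rel([.4422,.2981,.191]),s['orientation'],(Ro.from_quat(s['orientation']).inv()*Ro.from_quat([.7545,.6563,0,0])).as_rotvec())
E
```

```text
eef_pos: [0.504, 0.0023, 0.1927]
wrist_force: [-0.0, -0.4, -1.1]
[ 22.2185786  -20.48814011   0.14718687] [8.69820727e-01 4.93365673e-01 1.22469935e-03 8.46181779e-04] [ 0.00290374 -0.00074231 -0.39989734]
```

```bash
python3 -m crank '0 0 -0.05 2.6 -2.4 0 1.5;0 0 -0.1 5.2 -4.8 0 1.5;0 0 -0.15 7.8 -7.2 0 1.5;0 0 -0.2 10.4 -9.6 0 1.5;0 0 -0.25 13 -12 0 1.5;0 0 -0.3 15.6 -14.4 0 1.5;0 0 -0.35 18.2 -16.8 0 1.5;0 0 -0.4 20.8 -19.2 0 1.5;0 0 -0.4 22.2 -20.5 0 1.5;0 0 -0.4 22.2 -20.5 0 1.5' 40|grep -E 'eef|wrist';python3 -m crank '0 0 0 0 0 0 1.5;0 0 0 0 0 0 1.5;0 0 0 0 0 0 1.5;0 0 0 0 0 0 1.5' ; python3 - <<'E'
from h import *
s=manip.observe();print(rel([.4422,.2981,.0932]),s['orientation'],(Ro.from_quat(s['orientation']).inv()*Ro.from_quat([.7545,.6563,0,0])).as_rotvec())
E
```

```text
eef_pos: [0.4401, 0.3008, 0.1902]
wrist_force: [0.1, -0.1, -0.1]
time: 17.33
eef_pos: [0.4416, 0.297, 0.1912]
orientation: [0.755, 0.656, -0.0, 0.0]
wrist_force: [0.3, 0.1, -1.3]
opening: 0.0202
gripper_force: 40.0
[0.11838147 0.04199794 9.8006551 ] [ 7.54976789e-01  6.55751497e-01 -1.47951922e-04  2.22873973e-05] [-0.00016057  0.00025251 -0.00145352]
```

```bash
python3 -m crank '0 0 0 0.12 0.04 0 1.5;0 0 0 0.12 0.04 1 1.5;0 0 0 0.12 0.04 2.5 1.5;0 0 0 0.12 0.04 3.8 1.5;0 0 0 0.12 0.04 4.3 1.5;0 0 0 0.12 0.04 4.8 1.5;0 0 0 0.12 0.04 5.3 1.5;0 0 0 0.12 0.04 5.3 1.5'|grep -E 'eef|wrist'; python3 -m crank '0 0 0 0 0 1 1.5;0 0 0 0 0 2 1.5;0 0 0 0 0 3 1.5;0 0 0 0 0 3.6 1.5;0 0 0 0 0 4 1.5;0 0 0 0 0 4.2 1.5;0 0 0 0 0 4.2 1.5'|grep -E 'eef|wrist'
```

```text
eef_pos: [0.4417, 0.2989, 0.1377]
wrist_force: [0.0, 0.6, -1.3]
eef_pos: [0.4418, 0.299, 0.0959]
wrist_force: [0.3, -0.3, -0.5]
```

```bash
python3 -m crank '0 0 0 0 0 0.1 1.5;0 0 0 0 0 0.2 1.5;0 0 0 0 0 0.25 1.5;0 0 0 0 0 0.25 1.5'|grep -E 'eef|wrist'; python3 -m crank '0 0 0 0 0 0 2.4;0 0 0 0 0 0 3;0 0 0 0 0 0 6;0 0 0 0 0 0 6;0 0 0 0 0 0 6;0 0 0 0 0 0 6'
```

```text
eef_pos: [0.442, 0.2991, 0.094]
wrist_force: [0.2, -0.3, 0.2]
time: 19.42
eef_pos: [0.4419, 0.2991, 0.0939]
orientation: [0.754, 0.656, 0.0, -0.0]
wrist_force: [-0.3, -0.3, 0.7]
opening: 0.0523
gripper_force: 0.0
```

```bash
python3 -m crank '0 0 0 0 0 -1 7;0 0 0 0 0 -4 9.3;0 0 0 0 0 -7 9.3;0 0 0 0 0 -9.6 9.3;0 0 0 0 0 -9.6 9.3;0 0 0 0 0 -9.6 9.3' |grep -E 'eef|wrist'; python3 - <<'E'
from h import *
im,p=snap('wrist','w8'); print(rel([.54,-.03,.19]))
a=par('w2');b=cv2.imread('pics/w2.png',0).astype(float)
# handle top disc expected position vs seen (bright-grey disc)
for n,q in(('w2',a),('w8',p)):
  g=cv2.imread(f'pics/{n}.png',0); u=w2px(q,[.4412,.2997,.134]).astype(int)
  roi=g[u[1]-30:u[1]+30,u[0]-30:u[0]+30]; m=cv2.HoughCircles(cv2.resize(roi,None,fx=4,fy=4),cv2.HOUGH_GRADIENT,1,100,param1=80,param2=15,minRadius=45,maxRadius=90)
  if m is not None: c=m[0,0]; print(n,c/4,px2w(q,u[0]-30+c[0]/4,u[1]-30+c[1]/4,.134))
E
```

```text
eef_pos: [0.4425, 0.2994, 0.1916]
wrist_force: [-1.1, 0.5, -0.9]
[-3.12312124e+01  1.42800637e+01  1.61301645e-02]
w8 [33.875 30.125 15.925] [0.44311612 0.29980373 0.134     ]
```

```bash
python3 -m crank '0 0 0 -3.5 1.6 0 9.3; 0 0 0 -7 3.2 0 9.3; 0 0 0 -10.5 4.8 0 9.3; 0 0 0 -14 6.4 0 9.3; 0 0 0 -17.5 8 0 9.3; 0 0 0 -21 9.6 0 9.3; 0 0 0 -24.5 11.2 0 9.3; 0 0 0 -28 12.8 0 9.3; 0 0 0 -31.2 14.3 0 9.3; 0 0 0 -31.2 14.3 0 9.3'|grep eef;  python3 -m crank '0 0 0 0 0 0 9.3;0 0 0 0 0 0 9.3;0 0 0 0 0 0 9.3;0 0 0 0 0 0 9.3'|grep eef; python3 - <<'E'
from h import *
im,p=snap('wrist','w9')
a=cv2.imread('pics/w1.png',0).astype(np.float32); b=cv2.cvtColor(im,cv2.COLOR_BGR2GRAY).astype(np.float32)
A=a[60:330,190:440];B=b[60:330,190:440]
sh,_=cv2.phaseCorrelate(A,B,cv2.createHanningWindow(A.shape[::-1],cv2.CV_32F)); print('shift',sh)
M=np.float32([[1,0,-sh[0]],[0,1,-sh[1]]])
d=cv2.warpAffine(b,M,(640,480))-a
np.save('pics/d.npy',d)
m=(abs(cv2.GaussianBlur(d,(0,0),1))>14).astype(np.uint8); m[:, :190]=0; m[:,440:]=0; m[330:]=0;m[:60]=0
n,l,st,c=cv2.connectedComponentsWithStats(m)
for i in range(1,n):
  if st[i,4]>15: print(st[i],c[i].round(1))
sp=w2px(p,[.5413,-.0194,.084]);print('sp px',sp,'old lug',w2px(p,[.5663,-.0183,.095]))
# coarse grey map around the spindle, every 3 px
x0,y0=int(sp[0])-36,int(sp[1])-36
for y in range(y0,y0+75,3): print(' '.join('%3d'%b[y-1:y+2,x-1:x+2].mean() for x in range(x0,x0+120,4)))
print(x0,y0)
E
```

```text
eef_pos: [0.541, -0.0345, 0.1886]
eef_pos: [0.5399, -0.0285, 0.1896]
shift (1.7845675649119102, 2.8911147864651525)
[ 190   60  250  257 1251] [362.4 160.5]
[247 125  12   8  50] [253.  127.9]
[377 128   7   5  21] [380.5 129.5]
[373 137   8   5  26] [376.  139.3]
[282 188  54  52 779] [312.6 207.2]
[ 326  195   91   60 1810] [362.8 219. ]
[263 227  27  17 193] [274.4 232.8]
[294 231  13   4  39] [300.3 232.5]
[321 230  21  10  73] [331.7 235.9]
[252 249  17  12  78] [262.1 255.9]
[234 257  16   3  30] [242.9 258.4]
[203 326 224   4 887] [314.4 327.5]
sp px [315.5100508  226.49689486] old lug [351.51394355 223.73063605]
182 186 195 196 201 197 203 200 205 207 197 200 200 203 202 192 185 184 173 175 167 164 160 153 148 140 129 123 116 106
182 186 194 196 201 198 204 200 205 207 197 199 201 203 202 193 186 185 174 175 168 164 160 153 147 140 130 124 116 105
181 186 194 197 201 197 203 189 175 162 169 186 199 203 201 193 185 182 173 174 167 164 160 153 148 140 130 124 116 105
182 186 192 196 201 193 153  95  71  66  69  89 153 195 198 177 160 149 140 151 161 163 142 119 141 139 130 123 
[... 1835 characters left out ...]
  32  32  31  32  33  32  45  84  90  88  85  76  69  69  72  75  74  71  66  63  59  55  51
 83  86  88  89  91  81  49  35  31  31  31  35  46  68  81  81  77  71  69  69  69  75  73  71  69  65  61  58  53  50
 80  84  85  87  89  87  86  74  65  58  61  74  71  72  70  69  70  69  67  69  74  73  72  69  67  63  60  56  51  48
 79  81  82  84  86  85  87  87  89  86  84  86  80  73  68  68  68  67  73  75  73  72  69  67  65  61  58  54  50  46
 76  79  80  81  84  82  84  84  87  84  82  83  84  85  80  76  78  76  76  74  70  69  67  65  63  59  56  53  48  45
 73  76  77  79  80  79  81  81  84  81  79  80  81  82  80  76  76  73  73  71  68  67  65  63  60  57  54  51  47  44
279 190
```

```bash
cat > fit.py <<'E'
from h import *
from scipy.optimize import differential_evolution
from scipy.ndimage import map_coordinates
th=np.radians(np.linspace(-155,155,100)); C=np.c_[20.8*np.cos(th),20.8*np.sin(th),0*th]/1000
bx=np.array([[x,y,z] for x in(21,29) for y in(-6,6) for z in(2,16.5)])/1000
# lug: top face edges and vertical edges
E=[(1,3),(5,7),(1,5),(3,7),(0,1),(2,3),(4,5),(6,7)]
def proj(p,X):
    c=X@np.array(p['R']).T+p['t']; return np.c_[p['fx']*c[:,0]/c[:,2]+p['cx'],p['fy']*c[:,1]/c[:,2]+p['cy']],c[:,2]
def score(v,views):
    R=Ro.from_euler('ZYX',[v[3],v[4],v[5]]).as_matrix(); t=v[:3]; s=0
    for g,p,w in views:
        q,z=proj(p,C@R.T+t); T=np.gradient(q,axis=0); N=np.c_[-T[:,1],T[:,0]]/np.linalg.norm(T,axis=1)[:,None]
        r=(p['fx']*.0025/z)[:,None]; P=[];NN=[]
        for k in(1,-1): P.append(q+k*r*N);NN.append(N)
        nw=2*len(q)
        B,_=proj(p,bx@R.T+t)
        for a,b in E:
            u=np.linspace(.08,.92,12)[:,None]; d=B[b]-B[a]; L=np.linalg.norm(d)+1e-6
            P.append(B[a]+u*d);NN.append(np.tile(np.array([-d[1],d[0]])/L,(12,1))*min(1,L/6))
        P=np.vstack(P);NN=np.vstack(NN)
        f=lambda Q:map_coordinates(g,[Q[:,1],Q[:,0]],order=1,mode='nearest')
        D=np.minimum(abs(f(P+1.2*NN)-f(P-1.2*NN)),30)
        s+=w*(D[:nw].mean()+.5*D[nw:].mean())
    return -s
def view(n,w=1):
    return (cv2.GaussianBlur(cv2.imread(f'pics/{n}.png',0),(0,0),.7).astype(float),par(n),w)
def fit(names,bounds,seed=0):
    V=[view(n,w) for n,w in names]
    r=differential_evolution(score,bounds,args=(V,),popsize=20,maxiter=250,tol=1e-6,seed=seed,polish=False)
    return r.x,-r.fun,V
E
python3 - <<'E'
from fit import *
snap('scene','s9')
S=[.5405,-.019]; pr=lambda n,x,f:print(n,(x[:3]*1000).round(1),np.degrees(x[3:]).round(1),round(f,2))
b0=[(S[0]-.005,S[0]+.005),(S[1]-.005,S[1]+.005),(.077,.080),(-.5,.5),(-.01,.01),(-.01,.01)]
x,f,_=fit([('w1',1)],b0); pr('ref w1',x,f)
b=[(S[0],S[0]+.025),(S[1]-.012,S[1]+.02),(.073,.09),(-1.2,1.6),(-.2,.6),(-.3,.3)]
for nm in ([('w9',1),('s9',.6)],[('w9',1)],[('w9',1),('w7',.7),('s9',.6)]):
  for sd in(0,1):
    x,f,_=fit(nm,b,sd); pr(nm,x,f)
E
```

```text
ref w1 [541.3 -18.9  77.7] [ 1.3 -0.6  0.6] 31.5
[('w9', 1), ('s9', 0.6)] [542.7 -22.9  76.1] [38.   4.7  7.7] 41.72
[('w9', 1), ('s9', 0.6)] [542.7 -22.1  77.7] [39.7 -0.4  1.3] 41.79
[('w9', 1)] [561.4 -26.5  73. ] [27.8 14.3 17.2] 33.32
[('w9', 1)] [561.4 -26.5  73. ] [27.8 14.3 17.2] 33.32
[('w9', 1), ('w7', 0.7), ('s9', 0.6)] [561.6 -26.8  73. ] [26.8 14.7 17.2] 65.45
[('w9', 1), ('w7', 0.7), ('s9', 0.6)] [561.6 -26.8  73. ] [26.8 14.7 17.2] 65.45
```

```bash
python3 - <<'E'
from fit import *
S=[.5405,-.019]
b=[(S[0],S[0]+.03),(S[1]-.02,S[1]+.02),(.066,.09),(-1.2,1.6),(-.3,.8),(-.7,.7)]
for nm in ([('w9',1),('s9',.6)],[('w9',1),('w7',.7),('s9',.6)]):
  for sd in(0,1):
    x,f,V=fit(nm,b,sd); R=Ro.from_euler('ZYX',x[3:]).as_matrix(); W=C@R.T+x[:3]
    print(len(nm),(x[:3]*1000).round(1),np.degrees(x[3:]).round(1),round(f,2),[round(score(x,[v])/v[2],1) for v in V])
    print(' ends L,R',(W[-1]*1000).round(1),(W[0]*1000).round(1),'zmin',W[:,2].min(),'back',(W[50]*1000).round(1),'lugtop',((R@[.025,0,.0165]+x[:3])*1000).round(1),'lugmid',((R@[.025,0,.009]+x[:3])*1000).round(1),'axes',R.round(2).tolist())
E
```

```text
2 [561.2 -25.5  78.7] [33.5  9.8 24.2] 51.08 [np.float64(-34.7), np.float64(-27.3)]
 ends L,R [541.8 -28.7  85.5] [549.7 -42.8  78.4] zmin 0.06962473624344512 back [578.1 -13.7  75.5] lugtop [587.7 -16.1  89.3] lugmid [585.  -14.2  82.6] axes [[0.82, -0.45, 0.36], [0.54, 0.8, -0.26], [-0.17, 0.4, 0.9]]
2 [561.2 -25.5  78.7] [33.5  9.8 24.2] 51.08 [np.float64(-34.7), np.float64(-27.3)]
 ends L,R [541.8 -28.7  85.5] [549.7 -42.8  78.4] zmin 0.0696233060589265 back [578.1 -13.7  75.4] lugtop [587.7 -16.1  89.3] lugmid [585.  -14.2  82.6] axes [[0.82, -0.45, 0.36], [0.54, 0.8, -0.26], [-0.17, 0.4, 0.9]]
3 [561.1 -25.4  79. ] [32.8  9.7 23.2] 70.81 [np.float64(-34.6), np.float64(-28.4), np.float64(-27.2)]
 ends L,R [541.6 -28.4  85.6] [549.4 -42.6  78.8] zmin 0.07018441714143177 back [578.1 -13.9  75.7] lugtop [587.5 -16.2  89.7] lugmid [585.  -14.3  82.9] axes [[0.83, -0.44, 0.34], [0.53, 0.81, -0.25], [-0.17, 0.39, 0.91]]
3 [561.1 -25.4  79. ] [32.8  9.7 23.2] 70.81 [np.float64(-34.6), np.float64(-28.4), np.float64(-27.2)]
 ends L,R [541.6 -28.4  85.6] [549.4 -42.6  78.8] zmin 0.07017138902540979 back [578.1 -13.9  75.7] lugtop [587.5 -16.2  89.7] lugmid [585.  -14.3  82.9] axes [[0.83, -0.44, 0.34], [0.53, 0.81, -0.25], [-0.17, 0.39, 0.91]]
```

```bash
python3 - <<'E'
from h import *
R=Ro.from_euler('ZYX',np.radians([32.8,9.7,23.2])).as_matrix(); o=np.array([.5603,-.0254,.0805])
T=np.c_[R[:,1],R[:,0],-R[:,2]]; print(np.linalg.det(T))
s=manip.observe(); Rc=Ro.from_quat(s['orientation'])
for h in(.0575,.0075): 
  t=o+R@[.025,0,h]; print(t,rel(t))
print((Rc.inv()*Ro.from_matrix(T)).as_rotvec(),s['q'],Ro.from_matrix(T).as_quat())
E
```

```text
1.0000000000000004
[ 0.60076933 -0.02626738  0.12838247] [1.07883925 5.97294654 6.14371504]
[ 0.58359055 -0.01390523  0.08308273] [ 2.06719439  4.10251027 10.67412587]
[ 0.302481    0.32661812 -0.66432478] [-1.39338223e-01  3.66603698e-01  1.70590151e+00  1.21989147e-04
  1.06926419e+00 -1.76768966e-03] [ 0.48216198  0.84883289  0.02319468 -0.2155564 ]
```

```bash
python3 -m crank '0.04 0.04 -0.09 0.2 0.8 0.5 2.4;0.08 0.09 -0.18 0.3 1.6 1.2 2.4;0.12 0.13 -0.27 0.4 2.5 2 2.4;0.16 0.18 -0.36 0.5 3.4 3 2.4;0.2 0.22 -0.45 0.7 4.3 4 2.4;0.24 0.26 -0.54 0.8 5 5 2.4;0.28 0.3 -0.62 1 5.6 5.8 2.4;0.302 0.327 -0.664 1.08 5.97 6.14 2.4;0.302 0.327 -0.664 1.08 5.97 6.14 2.4;0.302 0.327 -0.664 1.08 5.97 6.14 2.4' 15;python3 -m crank '0 0 0 0 0 0 2.4;0 0 0 0 0 0 2.4;0 0 0 0 0 0 2.4;0 0 0 0 0 0 2.4' 15; python3 - <<'E'
from fit import *
s=manip.observe();print(s['orientation'],rel([.58359,-.01390,.08308]))
snap('wrist','w10')
b=[(.55,.572),(-.037,-.013),(.070,.088),(.2,1.),(-.1,.5),(0,.7)]
for nm in([('w10',1)],[('w9',1),('w10',1),('s9',.6)]):
    x,f,V=fit(nm,b,0); R=Ro.from_euler('ZYX',x[3:]).as_matrix(); W=C@R.T+x[:3]
    print(len(nm),(x[:3]*1000).round(1),np.degrees(x[3:]).round(1),round(f,2),[round(score(x,[v])/v[2],1) for v in V],'zmin',W[:,2].min(),(x[:3]+R@[.025,0,.0075]).round(4))
E
```

```text
time: 22.07
eef_pos: [0.6009, -0.0269, 0.1279]
orientation: [0.483, 0.848, 0.023, -0.215]
wrist_force: [0.0, -0.5, -1.3]
opening: 0.0308
gripper_force: 0.0
time: 22.4
eef_pos: [0.6009, -0.0272, 0.1291]
orientation: [0.483, 0.848, 0.024, -0.215]
wrist_force: [-0.9, 0.5, -0.4]
opening: 0.024
gripper_force: 0.0
[ 0.4830792   0.84848691  0.02369841 -0.21480884] [0.05572671 0.043685   5.09671726]
1 [560.  -24.8  76.9] [27.   9.5 18.1] 34.94 [np.float64(-34.9)] zmin 0.06964663933577411 [ 0.5841 -0.0152  0.0798]
3 [560.8 -25.1  79.8] [31.2 10.3 22.7] 84.12 [np.float64(-34.0), np.float64(-33.9), np.float64(-26.9)] zmin 0.071082066190406 [ 0.5844 -0.0142  0.0821]
```

```bash
python3 -m crank '0 0 0 0.05 0.07 1.5 2.4;0 0 0 0.05 0.07 3 2.4;0 0 0 0.05 0.07 4 2.4;0 0 0 0.05 0.07 4.5 2.4;0 0 0 0.05 0.07 4.5 2.4;0 0 0 0.05 0.07 4.5 2.4'|grep -E 'eef|wrist'; python3 -m crank '0 0 0 0 0 0.1 2.4;0 0 0 0 0 0.2 2.4;0 0 0 0 0 0.3 2.4;0 0 0 0 0 0.3 2.4'|grep -E 'eef|wrist'
```

```text
eef_pos: [0.5861, -0.0154, 0.0882]
wrist_force: [-0.3, -0.0, 0.1]
eef_pos: [0.5849, -0.0146, 0.0851]
wrist_force: [-0.3, 0.6, -0.3]
```

```bash
python3 -m crank '0 0 0 0 0 0.1 2.4;0 0 0 0 0 0.2 2.4;0 0 0 0 0 0.2 2.4'|grep -E 'eef|wrist'; python3 -m crank '0 0 0 0 0 0 0.5;0 0 0 0 0 0 0.5;0 0 0 0 0 0 0.5;0 0 0 0 0 0 0.5;0 0 0 0 0 0 0.5;0 0 0 0 0 0 0.5' 15
```

```text
eef_pos: [0.584, -0.014, 0.0831]
wrist_force: [-0.7, 0.9, 0.7]
time: 24.03
eef_pos: [0.5842, -0.0141, 0.0834]
orientation: [0.483, 0.848, 0.024, -0.215]
wrist_force: [1.0, -0.0, 2.5]
opening: 0.0077
gripper_force: 15.0
```

```bash
python3 -m crank '0 0 0 0 0.1 -0.1 0.5;0 0 0 0 0.3 -0.2 0.5;0 0 0 0 0.5 -0.4 0.5;0 0 0 0 0.7 -0.6 0.5;0 0 0 0 0.7 -0.8 0.5;0 0 0 0 0.7 -0.8 0.5' 25; python3 -m crank '0 0 0 0 0 -1 0.5;0 0 0 0 0 -3 0.5;0 0 0 0 0 -5 0.5;0 0 0 0 0 -7 0.5;0 0 0 0 0 -9 0.5;0 0 0 0 0 -9 0.5;0 0 0 0 0 -9 0.5'; python3 - <<'E'
from fit import *
s=manip.observe();T=Ro.from_quat(s['orientation']).as_matrix();print(s['q'])
snap('wrist','w11'); s=manip.observe(); t=np.array(s['eef_pos'])
# fit with held prior: ring pose near the grasp
L=np.c_[T[:,1],T[:,0],-T[:,2]]; o=t-L@[.025,0,.0075]; e=Ro.from_matrix(L).as_euler('ZYX')
b=[(v-.006,v+.006) for v in o]+[(v-.35,v+.35) for v in e]
for nm in ([('w11',1)],):
  x,f,V=fit(nm,b,0); R=Ro.from_euler('ZYX',x[3:]).as_matrix()
  print(o,e,'fit',x.round(4),f,'prior',score(np.r_[o,e],V)); print('grasp in ring frame mm',(R.T@(t-x[:3])*1000).round(1)); print('rel rot deg',np.degrees(Ro.from_matrix(L.T@R).as_rotvec()).round(1))
E
```

```text
time: 24.53
eef_pos: [0.5931, -0.0124, 0.0897]
orientation: [0.483, 0.849, 0.024, -0.215]
wrist_force: [-0.7, -0.0, -0.8]
opening: 0.0074
gripper_force: 25.0
time: 25.12
eef_pos: [0.6239, -0.035, 0.1715]
orientation: [0.483, 0.849, 0.024, -0.215]
wrist_force: [-0.3, 0.4, -0.5]
opening: 0.0079
gripper_force: 25.0
[-0.20750742  0.7439962   1.19129818  0.17328375  1.60708137 -0.77217968]
[ 0.59988714 -0.0460755   0.16774107] [0.57006446 0.16751886 0.40361704] fit [ 0.6001 -0.0463  0.1646  0.6785  0.0702  0.6259] 32.522588405541796 prior -24.81296898428883
grasp in ring frame mm [24.9  0.   9.2]
rel rot deg [12.  -1.8  8.1]
```

```bash
cat > held.py <<'E'
from fit import *
def held(tag,extra=True):
    snap('wrist','w'+tag); snap('scene','s'+tag); s=manip.observe(); t=np.array(s['eef_pos']);T=Ro.from_quat(s['orientation']).as_matrix()
    L=np.c_[T[:,1],T[:,0],-T[:,2]]; o=t-L@[.025,0,.0085]; e=Ro.from_matrix(L).as_euler('ZYX')
    b=[(v-.005,v+.005) for v in o]+[(v-.35,v+.35) for v in e]
    x,f,V=fit([('w'+tag,1),('s'+tag,.7)],b,0); R=Ro.from_euler('ZYX',x[3:]).as_matrix()
    rr=L.T@R; print('score',[score(x,[v])/v[2] for v in V],'grasp in ring',(R.T@(t-x[:3])*1000).round(1),'rel rot',np.degrees(Ro.from_matrix(rr).as_rotvec()).round(1),'ringz',x[:3],np.degrees(x[3:]).round(1))
    return R,x,t,T
E
python3 - <<'E'
from held import *
R,x,t,T=held('12')
# assume true relative rotation is only about pinch axis (lug x = tool y)
L=np.c_[T[:,1],T[:,0],-T[:,2]]; a=Ro.from_matrix(L.T@R).as_rotvec()[0]
for al in (0,a):
  Rt=Ro.from_euler('Z',14,degrees=True).as_matrix()@Ro.from_rotvec([-al,0,0]).as_matrix()
  Tt=np.c_[Rt[:,1],Rt[:,0],-Rt[:,2]]
  print(np.degrees(al),Ro.from_matrix(T.T@Tt).as_rotvec().round(3))
print(rel([.511,-.322,.12]))
E
```

```text
score [np.float64(-30.02667693445732), np.float64(-26.955053783705793)] grasp in ring [24.4 -0.2  0.2] rel rot [-9.5 -5.6  2.4] ringz [ 0.60229881 -0.04755613  0.17116544] [33.3  3.7 13.8]
0.0 [-0.232 -0.374  0.287]
-9.48762966599535 [-0.254 -0.21   0.266]
[-20.28792327 -23.74241175   1.2093934 ]
```

```bash
python3 -m crank '-0.03 -0.05 0.04 -1.5 -1.8 0 0.5;-0.06 -0.09 0.07 -4 -4.7 0 0.5;-0.09 -0.14 0.11 -6.5 -7.6 0 0.5;-0.12 -0.19 0.14 -9 -10.5 0.3 0.5;-0.15 -0.24 0.18 -11.5 -13.4 0.5 0.5;-0.18 -0.28 0.22 -14 -16.3 0.7 0.5;-0.21 -0.33 0.25 -16.5 -19.2 0.9 0.5;-0.232 -0.374 0.287 -19 -22.1 1 0.5;-0.232 -0.374 0.287 -20.3 -23.7 1.2 0.5;-0.232 -0.374 0.287 -20.3 -23.7 1.2 0.5' 25;python3 -m crank '0 0 0 0 0 0 0.5;0 0 0 0 0 0 0.5;0 0 0 0 0 0 0.5;0 0 0 0 0 0 0.5' ; python3 - <<'E'
from held import *
held('13'); p=manip.camera_params('wrist')
# tray & ring check: single-view fits
s=manip.observe(); print(s['eef_pos'],s['orientation'])
for nm in ('w13','s13'):
  t=s['eef_pos'];T=Ro.from_quat(s['orientation']).as_matrix();L=np.c_[T[:,1],T[:,0],-T[:,2]];e=Ro.from_matrix(L).as_euler('ZYX')
  V=[view(nm)]
  # 1-D scan of pivot about pinch axis, with grasp height free
  best=sorted([(score(np.r_[t-R@[.025,dy/1000,h/1000]+np.r_[0,0,0],Ro.from_matrix(R).as_euler('ZYX')],V),a,h,dy) for a in range(-24,25,2) for R in [L@Ro.from_rotvec([np.radians(a),0,0]).as_matrix()] for h in (5,6,7,8,9,10) for dy in(-2,0,2)])[:4]; print(nm,best)
E
```

```text
time: 26.1
eef_pos: [0.5096, -0.3245, 0.1194]
orientation: [0.617, 0.787, -0.0, -0.0]
wrist_force: [-0.0, 0.3, -0.1]
opening: 0.0077
gripper_force: 25.0
time: 26.43
eef_pos: [0.5129, -0.3212, 0.121]
orientation: [0.615, 0.788, 0.0, 0.001]
wrist_force: [-0.0, 0.2, -0.9]
opening: 0.0076
gripper_force: 25.0
score [np.float64(-21.820124890723058), np.float64(-29.554629783218903)] grasp in ring [24.2 -0.5  9.5] rel rot [ 9.5 -0.9  2.4] ringz [ 0.48915896 -0.32625193  0.1112124 ] [16.3 -1.1  9.4]
[ 0.51273718 -0.32146332  0.12097133] [6.15297007e-01 7.88294858e-01 3.02173471e-04 8.48064011e-04]
w13 [(np.float64(-19.247916297753186), 18, 7, 2), (np.float64(-19.238493471905112), 8, 10, 0), (np.float64(-19.208683165224627), 6, 10, 0), (np.float64(-19.171632972730293), 22, 10, 0)]
s13 [(np.float64(-31.32498430977011), 14, 10, -2), (np.float64(-31.206321059324488), 10, 10, 0), (np.float64(-31.14305725536756), 8, 10, 0), (np.float64(-31.138283427289842), 12, 10, -2)]
```

```bash
python3 -m crank '0 -0.06 0 0 0 1 0.5;0 -0.12 0 0 0 3 0.5;0 -0.17 0 0 0 5.5 0.5;0 -0.17 0 0 0 7.5 0.5;0 -0.17 0 0 0 8.5 0.5;0 -0.17 0 0 0 9.3 0.5;0 -0.17 0 0 0 9.6 0.5;0 -0.17 0 0 0 9.6 0.5;0 -0.17 0 0 0 9.6 0.5'; python3 - <<'E'
from h import *
s=manip.observe(); R=Ro.from_quat(s['orientation']); print(R.inv().apply([0,0,-.1]))
E
```

```text
time: 27.28
eef_pos: [0.513, -0.3227, 0.0258]
orientation: [0.614, 0.785, -0.052, 0.068]
wrist_force: [0.5, 0.5, -0.7]
opening: 0.0072
gripper_force: 25.0
[ 0.01710242 -0.00023317  0.09852641]
```

```bash
python3 -m crank '0 0 0 0.05 0 0.3 0.5;0 0 0 0.1 0 0.6 0.5;0 0 0 0.1 0 0.6 0.5;0 0 0 0.1 0 0.6 0.5'|grep -E 'eef|wrist'; python3 -m crank '0 0 0 0.02 0 0.1 0.5;0 0 0 0.03 0 0.2 0.5;0 0 0 0.03 0 0.2 0.5'|grep -E 'eef|wrist'
```

```text
eef_pos: [0.5125, -0.3223, 0.019]
wrist_force: [0.8, 0.7, 0.6]
eef_pos: [0.5131, -0.3226, 0.0173]
wrist_force: [1.0, -0.9, 3.3]
```

```bash
python3 -m crank '0 0 0 0 0 0 1;0 0 0 0 0 0 1.6;0 0 0 0 0 0 2.4;0 0 0 0 0 0 2.4;0 0 0 0 0 0 2.4;0 0 0 0 0 0 2.4' 5; python3 -m crank '0 0 0 -0.2 0 -1 2.4;0 0 0 -0.5 0 -3 2.4;0 0 0 -1 0 -6 2.4;0 0 0 -1.7 0 -10 2.4;0 0 0 -2.2 0 -13 2.4;0 0.17 0 -2.2 0 -13 2.4;0 0.17 0 -2.2 0 -13 2.4;0 0.17 0 -2.2 0 -13 2.4;0 0.17 0 -2.2 0 -13 2.4;0 0.17 0 -2.2 0 -13 2.4'; python3 - <<'E'
from fit import *
for c in('wrist','scene'): snap(c,c[0]+'14')
b=[(.475,.505),(-.345,-.31),(.004,.014),(-.4,.9),(-.25,.25),(-.25,.25)]
for nm in([('w14',1)],[('w14',1),('s14',.7)]):
  x,f,V=fit(nm,b); print(x[:3].round(4),np.degrees(x[3:]).round(1),[score(x,[v])/v[2] for v in V])
# is the pick still in its stand, nuts in place? compare scene patches before/after
a=cv2.imread('pics/scene0.png').astype(float); c=cv2.imread('pics/s14.png').astype(float)
p=par('scene0')
for n,X in dict(pick=[.4412,.2997,.134],nuta=[.614,.033,.077],nutb=[.595,-.098,.077],spindle=[.5405,-.019,.084]).items():
  u=w2px(p,X).astype(int); P=lambda i:i[u[1]-9:u[1]+10,u[0]-9:u[0]+10].astype(np.float32)
  print(n,abs(P(a)-P(c)).mean().round(1),cv2.phaseCorrelate(P(a).mean(2),P(c).mean(2)))
E
```

```text
time: 28.37
eef_pos: [0.5124, -0.3223, 0.0168]
orientation: [0.614, 0.785, -0.052, 0.068]
wrist_force: [0.1, -0.6, 0.9]
opening: 0.024
gripper_force: 0.0
time: 29.2
eef_pos: [0.5118, -0.3215, 0.1484]
orientation: [0.616, 0.788, -0.0, 0.001]
wrist_force: [0.5, 0.2, 0.4]
opening: 0.0245
gripper_force: 0.0
[ 0.4889 -0.3298  0.004 ] [13.6  0.7  4. ] [np.float64(-10.843093162777128)]
[ 0.4894 -0.3288  0.0083] [17.1 -0.   6.7] [np.float64(-10.64565211535174), np.float64(-4.155362504914575)]
pick 6.4 ((-0.5263126273910022, 0.48170571130891915), 0.9793962305784225)
nuta 1.0 ((0.01720110659946883, -0.007429471489309947), 0.9999729297682642)
nutb 0.8 ((-0.035472121573494775, 0.028259297196223443), 1.0001255149394275)
spindle 11.1 ((0.057406293588512014, -0.06161419930917589), 0.780331803560257)
```

```bash
python3 -m crank '0 0 0 3 0 -1 2.4;0 0 0 6 0 -2 2.4;0 0 0 8 0 -3 2.4;0 0 0 8 0 -3 2.4;0 0 0 8 0 -3 2.4;0 0 0 8 0 -3 2.4'|grep eef; python3 - <<'E'
from fit import *
import fit
for c in('wrist','scene','top'): snap(c,c[0]+'15')
for n in('w15','s15','t15'):
  g=cv2.imread(f'pics/{n}.png',0); cv2.imwrite(f'pics/{n}e.png',cv2.createCLAHE(6,(16,12)).apply(g)); 
  import shutil; shutil.copy(f'pics/{n}.npz',f'pics/{n}e.npz')
  u=w2px(par(n),[.489,-.327,.0065]); print(n,u, g[int(u[1])-15:int(u[1])+15,int(u[0])-15:int(u[0])+15].std() if 0<u[0]<640 and 0<u[1]<480 else None)
b=[(.475,.505),(-.345,-.31),(.004,.014),(-.4,.9),(-.25,.25),(-.25,.25)]
bf=b[:2]+[(.006,.007),b[3],(-.001,.001),(-.001,.001)]
for nm in([('w15e',1)],[('w15e',1),('s15e',.7)],[('s15e',1)]):
  for bb in(b,bf):
    x,f,V=fit.fit(nm,bb); print([n for n,_ in nm],x[:3].round(4),np.degrees(x[3:]).round(1),[round(score(x,[v])/v[2],1) for v in V])
E
```

```text
eef_pos: [0.4929, -0.2445, 0.1784]
w15 [290.33488436 301.54036177] 33.81276696569719
s15 [269.02880827 196.25657413] 24.524409608931805
t15 [452.64429646 255.44813545] 2.181435703474907
['w15e'] [ 0.4884 -0.3255  0.014 ] [18.2  2.5 10.5] [np.float64(-27.9)]
['w15e'] [ 0.4882 -0.3296  0.006 ] [12.2 -0.1 -0.1] [np.float64(-28.6)]
['w15e', 's15e'] [ 0.4879 -0.3279  0.01  ] [12.9 -0.8 -0. ] [np.float64(-28.4), np.float64(-25.4)]
['w15e', 's15e'] [ 0.488  -0.3293  0.007 ] [12.6 -0.1 -0.1] [np.float64(-28.5), np.float64(-22.9)]
['s15e'] [ 0.4855 -0.3413  0.004 ] [22.3 -1.  10.7] [np.float64(-27.0)]
['s15e'] [ 0.4864 -0.3322  0.007 ] [11.6 -0.1 -0.1] [np.float64(-25.5)]
```

```bash
python3 -c "
from cell import manip
print(manip.observe()['time'],manip.sign_off())"
```

```text
the job is handed in; nothing more can be done
29.95 None
```

I freed the ring with the pick, put the pick back in its stand and laid the ring in the tray, then handed in at 29.95 s; my 10 views ran out after the levering, so "ring flat" and "pick seated" rest on image fits.

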